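# Make up the paver sample stack

### The job

Make up the paver sample in the wooden tray, setting down (not dropping) and releasing each piece before the next: first the charcoal paver at one end, tongue towards the middle, then the terracotta paver at the other end with its notch over the tongue, both flat on the tray floor. Then lay the yellow slab lengthwise and centred over both, and last the blue sett centred on the slab, long side along it. Leave the timer and the tape where they are.

Things in the scene. Friction and masses are not known exactly. Their poses are not given: they have to be found in the camera images.
- tray_floor (a point): low wooden tray 168 x 86 mm, fixed. Point: centre of its floor's upper face, 4 mm over the table; x along its length, z up. Inside 145 x 61 mm; lips flare outward, end 10 mm over the floor; finger cut-outs in the long sides 9 to 63 mm either side of the middle. Ends alike. Fitted centres on the x axis, 37.5 mm (tongue) and 34 mm (notch paver) to opposite sides of the middle: 3 to 5 mm play
- tongue_paver_mid (a point): charcoal (near-black) paver, block 64 (x) x 54 (y) x 40 mm high, 0.33 kg, with a tongue 18 mm long, 24 mm wide (foot 20 mm) in the middle of its +x side. Point: centre of the block without the tongue, half-way up (in the tray 20 mm over its floor); z up. Grip across its 54 mm
- notch_paver_mid (a point): terracotta-red paver, 70 (x) x 54 (y) x 40 mm high, 0.33 kg, with a notch 19 mm deep, 31 mm wide, open above and below, in the middle of its -x side. Point: centre of the 70 x 54 x 40 outline, half-way up (in the tray 20 mm over its floor); z up. Grip across its 54 mm. Fitted, its x points as the charcoal paver's, its centre 67 to 75 mm ahead of that one's
- slab_mid (a point): sand-yellow slab, 120 mm (x) x 64 mm (y) x 30 mm high, 0.5 kg. This point: its centre, half-way up; z up. Either way round is the same. Flat on the table at the start; in the stack its centre is 55 mm over the tray's floor.
- sett_mid (a point): blue sett (small paving block), 72 mm (x) x 50 mm (y) x 46 mm high, 0.35 kg. This point: its centre, half-way up; z up. Either way round is the same. In the stack its centre is 93 mm over the tray's floor.
- timer_mid (a point): bystander: white kitchen timer with a red knob, 62 x 62 x 51 mm; point half-way up its middle
- tape_mid (a point): bystander: roll of tan masking tape, 96 x 95 x 25 mm, lying flat; point at its centre
Things that resemble listed ones, but are neither listed nor needed, are in the scene too. Of the things that look like the part that bears notch_paver_mid, take the one that is nearest to the robot's base at the start.

How it is judged:
By the outcome, as a careful person would: the job done as asked, in the order asked, and still so for the second after the job is handed in, with the robot touching nothing.
It also fails if it takes over 80 s, if anything falls off the work surface, if the arm or the gripper's body presses on something with over 40 N, if the wrist force passes 120 N, or if a joint passes its speed limit or range.

### The arm

A 6-joint arm with a two-finger parallel gripper is mounted at the origin on a cart in front of the work surface, level with it; the furniture and walls round the work are solid. World frame = base frame: x ahead of the robot, y to its left, z up, the work surface at z = 0. Lengths are in m, angles in degrees, forces in N, time in s.
With the tool pointing down it reaches from about 0.325 to 0.75 m from the base axis. Payload 7.6 kg.
Tool frame: the origin (TCP) lies between the finger pads; the fingertips stand 22 mm ahead of it and the grasp point (between the pads) lies 3 mm ahead of it; z points along the fingers, y is the line along which they close (so a half turn about z gives the same grasp; the last joint's range is limited). The gripper opens to 85 mm and grips with 20 to 120 N. Pads are 22 mm wide; open, the fingers measure 114 mm over their backs; the gripper's body (76 mm by 85 mm) begins 54 mm behind the grasp point. The pads swing forward as they close: fully open they stand 13 mm farther back than shut.
Start: joints at [69.941, 2.991, 80.254, -0, 96.75, -4.028], TCP at [0.145, 0.505, 0.253] pointing down, gripper open.
Joint ranges: [-166.34, 166.34], [-52.06, 124.39], [6.96, 135.62], [-60.46, 240.46], [14.63, 156.25], [-167.68, 167.68]. Speed limits (degrees/s): [147.25, 147.25, 172.46, 180, 180, 180].

### API

Orientations are given as [roll, pitch, yaw] about the fixed x, y, z axes, in that order (R = Rz(yaw) Ry(pitch) Rx(roll)).
In Python, from plant import * gives the robot as it stands. Calls block until the motion is done:
- move_pose(position, orientation): joint-space move of the TCP to a pose.
- move_straight(position, vel=0.15, rot=None, until_force=None): straight line of the TCP; rot=None keeps the orientation; vel is the mean speed in m/s. With until_force (N) it stops when the force on the tool has changed by that much, and returns True; else False.
- set_joints(angles): joint-space move.
- command_gripper(opening, squeeze=None): finger opening in m; squeeze is the grip in N (None keeps the last); returns when the fingers have stopped.
- wait(seconds).
- ik(position, orientation): joint angles nearest the present ones, or None.
- read_state(): the state.
- snapshot(name): name is "side" or "top" or "wrist"; returns the picture (480x640x3 uint8, blue, green, red); there is no depth.
- calibration(name): a dict with "mtx" (3x3 intrinsics, pixels), "xyz" and "rotation" of the camera in the world. Camera axes: x right, y down, z forward; pixel columns grow to the right and rows downward; lengths in m; the calibration is good to about 2 mm. A picture is of the moment at which its call begins: read the wrist's pose just before it. calibration takes no time and is no camera call; for the wrist camera it gives the pose at the moment of the call.
A pose or a line that the arm cannot do raises Unreachable and nothing moves.
- job_done(): hands the job in; it is judged then, once.
Trained networks look in the newest picture that a camera, given by its name, has taken for a name from the list of things; names that differ only in an ending like _2 or _b are one class to them, and where a whole thing is asked for, a point or a joint stands for the part that bears it (a point fixed in the world has none). Each returns a list of dicts, best first, with "confidence" (0 to 1); they miss things now and then, are a little off and sometimes report something else, mostly with a low value. They report only what shows in the picture. A call takes as long as a camera call. They do not tell look-alikes from the thing itself.
- search_frame(camera, query): "centre" ([column, row] in pixels, amid what is visible of it).
- mark_of(camera, query): "centre" ([column, row] in pixels: a listed point, or the origin of a listed thing).
The state is a dict: "time_s": time; "q": joint angles; "qd": joint speeds; "joint_torque": joint torques, N m; "position": TCP position; "ee_rot": TCP orientation; "wrist_force": force on the tool from outside, world axes, zero at the start; "torque": the same for the moment, N m; "opening": finger opening in m; "grip_force": force on a finger pad.
Only numpy, scipy, OpenCV 4.12 (cv2) and the standard library are available. Lean on these libraries where they do the work, as an engineer would, in place of code of your own. Each camera call takes 0.05 s, during which the arm holds its last target. There are 200 camera calls.

## Working session

There is one attempt and no reset: what is moved stays moved. The work goes in short steps, each a Python script; the robot and the scene stay as the last script left them, time stands still between calls to the robot, and variables do not carry over. Pictures are saved under pics/ and viewed, at most 14 in all, crops included, and the job is handed in when it is done.

```bash
mkdir -p pics; ls
cat > h.py <<'E'
from plant import *
import numpy as np, cv2
def Rm(cal):
    r=np.array(cal["rotation"],float)
    if r.shape==(3,3): return r
    from scipy.spatial.transform import Rotation as R
    return R.from_euler('xyz',r,degrees=True).as_matrix()
def px2w(cal,px,z):
    K=np.array(cal["mtx"]);d=Rm(cal)@np.linalg.solve(K,[px[0],px[1],1.]);o=np.array(cal["xyz"])
    return o+d*(z-o[2])/d[2]
def w2px(cal,p):
    v=np.array(cal["mtx"])@(Rm(cal).T@(np.array(p)-np.array(cal["xyz"])));return v[:2]/v[2]
E
python3 - <<'E'
from h import *
for n in ["top","side","wrist"]:
    c=calibration(n);print(n,c)
    cv2.imwrite(f"pics/{n}0.png",snapshot(n))
    for q,z in [("tray_floor",.004),("tongue_paver_mid",.02),("notch_paver_mid",.02),("slab_mid",.015),("sett_mid",.023),("timer_mid",.025),("tape_mid",.0125)]:
        print(q,[(np.round(m["centre"],0),round(m["confidence"],2),np.round(px2w(c,m["centre"],z)[:2],3)) for m in mark_of(n,q)])
print(read_state())
E
```

```text
pics
top {'mtx': array([[441.92666719,   0.        , 326.80163483],
       [  0.        , 441.92666719, 235.34907181],
       [  0.        ,   0.        ,   1.        ]]), 'xyz': array([0.45243511, 0.02057617, 1.02841314]), 'rotation': array([-174.60257276,   -1.66601156,  -88.33771862])}
tray_floor [(array([224., 190.]), 0.8, array([0.65 , 0.236]))]
tongue_paver_mid [(array([308., 209.]), 0.84, array([0.608, 0.04 ]))]
notch_paver_mid [(array([360., 193.]), 0.77, array([ 0.65 , -0.079])), (array([174., 264.]), 0.64, array([0.474, 0.338])), (array([260., 272.]), 0.18, array([0.46 , 0.142]))]
slab_mid [(array([261., 270.]), 0.65, array([0.465, 0.142]))]
sett_mid [(array([354., 275.]), 0.7, array([ 0.46 , -0.071]))]
timer_mid [(array([418., 297.]), 0.56, array([ 0.414, -0.217]))]
tape_mid [(array([462., 290.]), 0.57, array([ 0.432, -0.321]))]
side {'mtx': array([[506.96438732,   0.        , 319.76060174],
       [  0.        , 506.96438732, 246.13036962],
       [  0.        ,   0.        ,   1.        ]]), 'xyz': array([0.37780053, 0.95654195, 0.51805928]), 'rotation': array([-115.0422
[... 1019 characters left out ...]
mid []
timer_mid []
tape_mid []
{'time_s': 1.2, 'q': array([ 6.99404040e+01,  2.99133340e+00,  8.02552496e+01,  2.84545212e-06,
        9.67498884e+01, -4.02853959e+00]), 'qd': array([-0.05354657, -0.05905546, -0.04302539, -0.01049292, -0.072538  ,
       -0.05796388]), 'joint_torque': array([ 1.14026570e-03, -3.81523633e+01, -3.60321343e+01,  4.87175782e-05,
       -7.39371444e-05, -1.89205161e-05]), 'position': array([0.14497069, 0.50459935, 0.25330955]), 'ee_rot': array([1.79996480e+02, 2.45076574e-04, 1.63968944e+02]), 'wrist_force': array([-0.13736767, -0.40290323,  0.15968317]), 'torque': array([ 0.07904454,  0.06132948, -0.01593626]), 'grip_force': 0.0, 'opening': 0.08567376167321974}
```

View pics/top0.png

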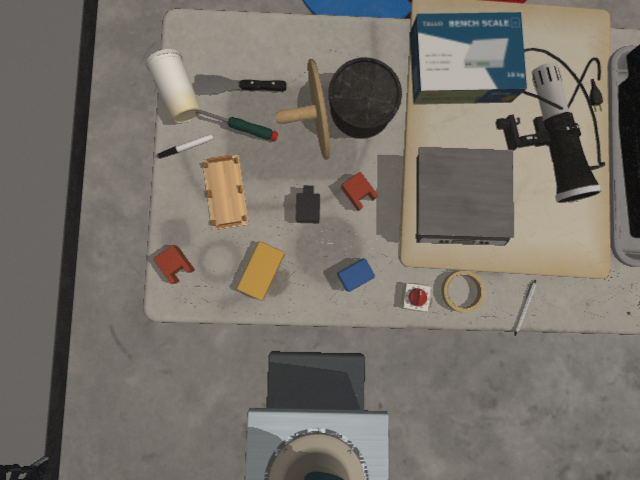

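View pics/side0.png

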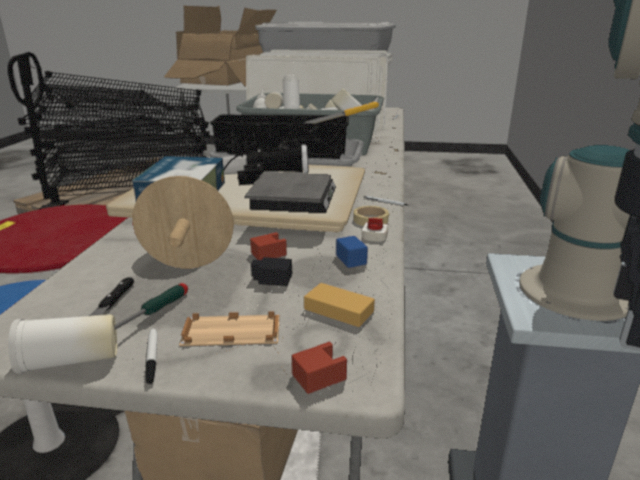

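The top view shows the pieces matching the network's marks. Red A is at about (174,264), near-left, and red B at (360,193). A is nearer the base (0.58 m against 0.66 m), so I take A. The tray at (224,190) lies roughly along x, with the slab at (261,270), the sett at (355,275) and the charcoal paver at (308,205), tongue pointing up the image (+x). The side view agrees, and everything lies flat. Next is a closer look with the wrist camera.

Run:
```python
from h import *
move_pose([0.48,0.18,0.33],[180,0,180])
n="wrist";c=calibration(n);print(c["xyz"],c["rotation"],read_state()["time_s"])
im=snapshot(n);cv2.imwrite("pics/w1.png",im)
np.savez("w1.npz",mtx=c["mtx"],xyz=c["xyz"],rotation=c["rotation"])
for q,z in [("tray_floor",.004),("tongue_paver_mid",.02),("notch_paver_mid",.02),("slab_mid",.015),("sett_mid",.023)]:
    print(q,[(np.round(m["centre"],0),round(m["confidence"],2),np.round(px2w(c,m["centre"],z)[:2],4)) for m in mark_of(n,q)])
```

```text
[0.40947901 0.1805817  0.4501902 ] [ 1.63874833e+02 -1.16728795e-02  9.00683072e+01] 2.925
tray_floor [(array([366., 332.]), 0.9, array([0.6483, 0.2351]))]
tongue_paver_mid [(array([192., 311.]), 0.62, array([0.6132, 0.0378]))]
notch_paver_mid [(array([471., 187.]), 0.91, array([0.4735, 0.3363])), (array([ 97., 346.]), 0.74, array([ 0.6576, -0.075 ]))]
slab_mid [(array([281., 181.]), 0.63, array([0.4684, 0.1408]))]
sett_mid [(array([ 69., 174.]), 0.81, array([ 0.4606, -0.0733]))]
```

View pics/w1.png

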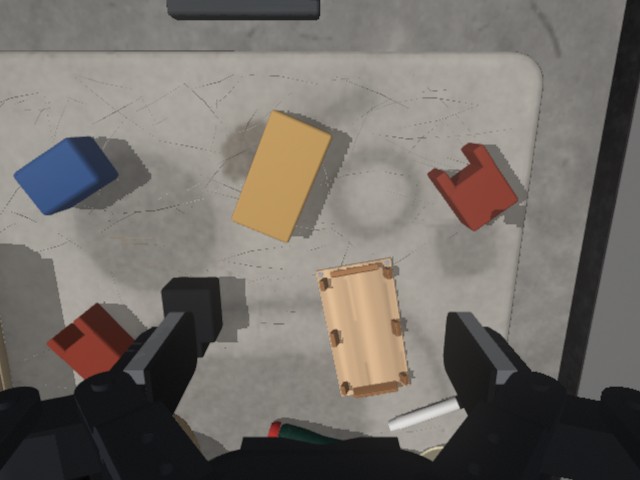

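The wrist view shows red A at (471,187) with its notch facing up-left (towards -x). The slab is at (281,181) and the tray at (366,332), long side nearly vertical in the image. The charcoal paver at (192,311) is partly behind a finger. I'll fit prism silhouettes to get yaw.

```bash
cat >> h.py <<'E'
from scipy.optimize import minimize
def rect(a,b): return [(-a/2,-b/2),(a/2,-b/2),(a/2,b/2),(-a/2,b/2)]
OUT=dict(tongue=[(-.032,-.027),(.032,-.027),(.032,-.012),(.05,-.012),(.05,.012),(.032,.012),(.032,.027),(-.032,.027)],
 notch=[(-.035,-.027),(.035,-.027),(.035,.027),(-.035,.027),(-.035,.0155),(-.016,.0155),(-.016,-.0155),(-.035,-.0155)],
 slab=rect(.12,.064),sett=rect(.072,.05),tray=rect(.168,.086))
H=dict(tongue=.04,notch=.04,slab=.03,sett=.046,tray=.014)
def mask(im,k,seed,S):
    hsv=cv2.cvtColor(im,cv2.COLOR_BGR2HSV);h,s,v=[hsv[...,i].astype(int) for i in range(3)]
    m={"tongue":(v<62),"notch":((h<10)|(h>170))&(s>120),"slab":(h>14)&(h<28)&(s>115),"sett":(h>100)&(h<130)&(s>100),
       "tray":(h>6)&(h<24)&(s>60)}[k].astype(np.uint8)
    m=cv2.morphologyEx(m,cv2.MORPH_OPEN,np.ones((3*S//2,3*S//2),np.uint8))
    n,l,st,ce=cv2.connectedComponentsWithStats(m)
    d=[cv2.distanceTransform((l!=i).astype(np.uint8),cv2.DIST_L2,3)[int(np.clip(seed[1],0,l.shape[0]-1)),int(np.clip(seed[0],0,l.shape[1]-1))] if st[i,4]>60*S*S else 1e9 for i in range(1,n)]
    m=(l==1+int(np.argmin(d))).astype(np.uint8)
    if k=="tray": m=cv2.fillPoly(np.zeros_like(m),[cv2.convexHull(cv2.findNonZero(m))],1)
    return m
def fit(cal,im,k,x,y,yaws=range(0,360,30),z0=0.,S=3,R=90,dbg=None):
    """pose (x,y,yaw deg) of piece k with bottom at z0, by silhouette overlap"""
    h=H[k];c0=w2px(cal,[x,y,z0+h/2]);o=np.array([max(0,int(c0[0]-R)),max(0,int(c0[1]-R))])
    crop=im[o[1]:int(c0[1]+R),o[0]:int(c0[0]+R)]
    big=cv2.resize(crop,None,fx=S,fy=S,interpolation=cv2.INTER_CUBIC)
    m=mask(big,k,(c0-o)*S,S);P=np.array(OUT[k])
    def draw(p):
        t=np.radians(p[2]);w=P@np.array([[np.cos(t),np.sin(t)],[-np.sin(t),np.cos(t)]])+p[:2]
        q=[np.array([((w2px(cal,[*a,z])-o+.5)*S-.5) for a in w]) for z in (z0,z0+h)]
        r=np.zeros_like(m);fs=[q[0],q[1]]+[np.array([q[0][i],q[0][i-1],q[1][i-1],q[1][i]]) for i in range(len(w))]
        for f in fs: cv2.fillPoly(r,[np.round(f*16).astype(np.int32)],1,shift=4)
        return r
    def cost(u):
        r=draw([x+u[0]/1e3,y+u[1]/1e3,u[2]]);return 1-(r&m).sum()/max(1,(r|m).sum())
    st=sorted([(cost([0,0,a]),a) for a in yaws])[:3];best=None
    for _,a in st:
        g=minimize(cost,[0,0,a],method="Nelder-Mead",options=dict(initial_simplex=np.array([[0,0,a],[8,0,a],[0,8,a],[2,2,a+14]]),xatol=.03,fatol=1e-5,maxiter=150))
        if best is None or g.fun<best.fun: best=g
    u=best.x;p=[x+u[0]/1e3,y+u[1]/1e3,(u[2]+180)%360-180]
    if dbg:
        v=big.copy();cs,_=cv2.findContours(draw(p),cv2.RETR_EXTERNAL,2);cv2.drawContours(v,cs,-1,(0,255,0),1)
        cs,_=cv2.findContours(m,cv2.RETR_EXTERNAL,2);cv2.drawContours(v,cs,-1,(255,0,255),1);cv2.imwrite(dbg,cv2.resize(v,(400,400)))
    return np.round(p,4),round(1-best.fun,3)
E
python3 - <<'E'
from h import *
G=dict(tongue=(.611,.039),notch=(.4735,.337),slab=(.467,.141),sett=(.46,-.072),tray=(.649,.235))
c=calibration("top");im=cv2.imread("pics/top0.png")
w=np.load("w1.npz");wi=cv2.imread("pics/w1.png");ims=[]
for k,(x,y) in G.items():
    print(k,"top",fit(c,im,k,x,y,R=50,S=4,dbg="/tmp/a.png"));ims.append(cv2.imread("/tmp/a.png"))
    if k!="tongue":print(k,"wri",fit(w,wi,k,x,y,dbg="/tmp/a.png"));ims.append(cv2.imread("/tmp/a.png"))
ims=[cv2.resize(i,(200,200)) for i in ims[:8]]
cv2.imwrite("pics/f1.png",np.vstack([np.hstack(ims[:4]),np.hstack(ims[4:])]))
E
```

```text
tongue top (array([0.611, 0.039, 0.   ]), np.float64(0.893))
notch top (array([ 0.4725,  0.3373, 39.982 ]), np.float64(0.882))
notch wri (array([ 0.4729,  0.3361, 40.7108]), np.float64(0.891))
slab top (array([  0.4636,   0.1414, -22.3846]), np.float64(0.951))
slab wri (array([  0.4652,   0.1414, -22.7985]), np.float64(0.949))
sett top (array([ 4.602000e-01, -7.240000e-02,  1.189506e+02]), np.float64(0.871))
sett wri (array([ 4.628000e-01, -7.610000e-02,  1.154361e+02]), np.float64(0.77))
tray top (array([ 0.6448,  0.233 , 10.7215]), np.float64(0.981))
tray wri (array([ 0.6467,  0.2333, 10.9087]), np.float64(0.96))
```

View pics/f1.png

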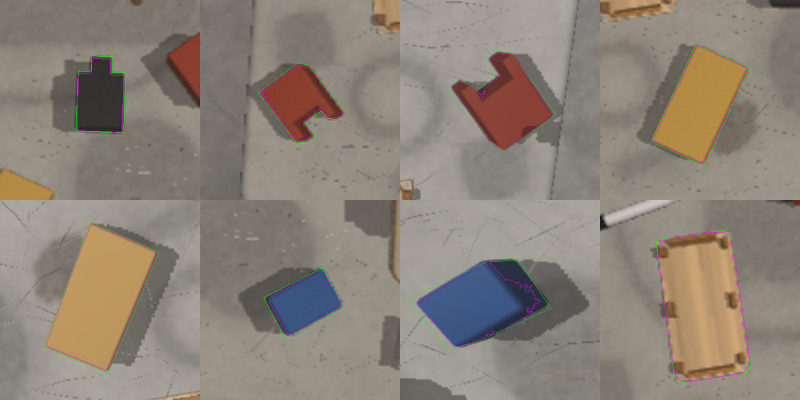

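The fits follow the outlines well: charcoal at yaw about 0, red A about 40°, slab about -22.6° and tray about 10.8°. The sett's mask is poor in the wrist view because of its shaded side. Next I'll look at the tray up close, then the charcoal paver.

```bash
cat >> h.py <<'E'
def look(pos,yaw,k,x,y,name,**kw):
    move_pose(pos,[180,0,yaw]);wait(.15);c=calibration("wrist");im=snapshot("wrist");cv2.imwrite(f"pics/{name}.png",im)
    return c,im,fit(c,im,k,x,y,dbg=f"pics/{name}_f.png",**kw)
E
python3 - <<'E'
from h import *
c,im,f=look([.60,.225,.24],190.8,"tray",.6457,.233,"w2",R=200,S=2,yaws=[11]);print(f)
print([(np.round(px2w(c,m["centre"],.004),4),m["confidence"]) for m in mark_of("wrist","tray_floor")])
command_gripper(.076)
c,im,f=look([.585,.039,.20],180,"tongue",.611,.039,"w3",R=160,S=2,yaws=[0,180]);print(f)
print([(np.round(px2w(c,m["centre"],.02),4),m["confidence"]) for m in mark_of("wrist","tongue_paver_mid")],read_state()["time_s"])
a,b=cv2.imread("pics/w2.png"),cv2.imread("pics/w3_f.png");t=cv2.imread("pics/w2_f.png")
cv2.imwrite("pics/f2.png",np.hstack([t,b]))
E
```

```text
(array([ 0.6462,  0.234 , 10.5642]), np.float64(0.955))
[(array([0.6447, 0.236 , 0.004 ]), 0.79)]
(array([0.6113, 0.0386, 0.6185]), np.float64(0.928))
[] 5.4417
```

View pics/f2.png

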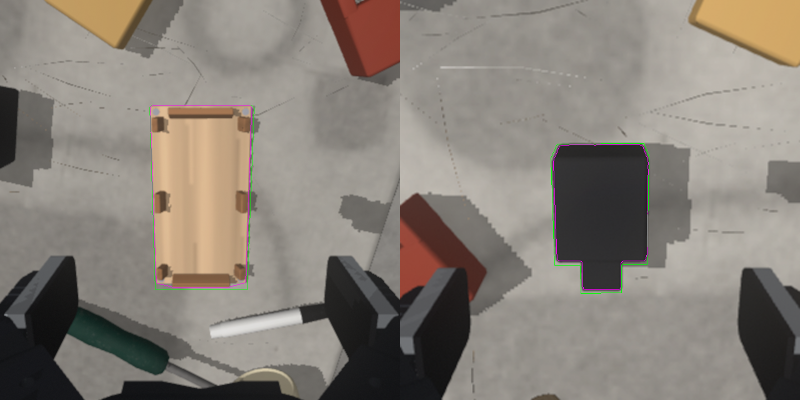

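Both fits are tight. The tray is at (0.646, 0.234, 10.7°) and the charcoal paver at (0.611, 0.0386, 0.6°). Now I'll pick up and place the charcoal paver.

```bash
cat >> h.py <<'E'
TR=np.array([.646,.234]);TY=10.7
def T(u,v=0.):
    t=np.radians(TY);return TR+u*np.array([np.cos(t),np.sin(t)])+v*np.array([-np.sin(t),np.cos(t)])
def grab(x,y,yaw,zg,squeeze=50,lift=.12):
    move_pose([x,y,zg+.05],[180,0,yaw]);move_straight([x,y,zg+.003],vel=.1)
    command_gripper(.03,squeeze);s=read_state();print("grip",s["opening"],s["grip_force"],s["time_s"])
    move_straight([x,y,lift],vel=.2);print("lifted",read_state()["opening"])
def lay(xy,yaw,ztcp,zhi,open_,up=.12,F=6):
    move_pose([*xy,zhi],[180,0,yaw]);move_straight([*xy,ztcp+.012],vel=.15)
    wait(.2);r=move_straight([*xy,ztcp-.006],vel=.02,until_force=F);s=read_state();print("touch",r,s["position"],s["wrist_force"],s["time_s"])
    command_gripper(open_);wait(.1);move_straight([*xy,up],vel=.2);print(read_state()["time_s"])
E
python3 - <<'E'
from h import *
grab(.6113,.0386,180.5,.026)
lay(T(-.0375),180+TY,.033,.12,.068)
c,im,f=look([*(T(-.02)-[.03,0]),.22],180+TY,"tongue",*T(-.0375),"w4",R=160,S=2,yaws=[10],z0=.004);print(f,T(-.0375))
E
```

```text
grip 0.05358172770203265 55.083999037742615 6.9583
lifted 0.053068957582397706
touch True [0.60920352 0.22708029 0.03434   ] [0.53012564 0.43986466 5.0644956 ] 9.7833
10.7667
(array([0.6092, 0.227 , 9.9593]), np.float64(0.922)) [0.60915202 0.2270375 ]
```

View pics/w4.png

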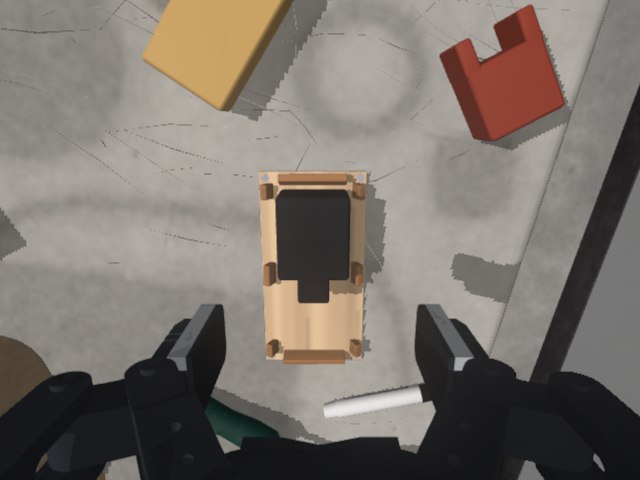

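The charcoal paver sits flat in the near half, with its tongue towards the middle (313,290), and the fit puts it 0.1 mm from its target. The terracotta paver is next.

Run:
```python
from h import *
command_gripper(.076)
c,im,f=look([.455,.32,.21],220,"notch",.4727,.3365,"w5",R=160,S=2,yaws=[40]);print(f)
x,y,a=f[0]
if f[1]>.85 and abs(a-40.4)<4:
    grab(x,y,180+a,.026)
    lay(T(.034),180+TY,.033,.12,.068)
    c,im,f=look([*(T(.0)-[.04,0]),.24],180+TY,"notch",*T(.034),"w6",R=160,S=2,yaws=[10],z0=.004);print(f,T(.034))
    print(fit(c,im,"tongue",*T(-.0375),R=160,S=2,yaws=[10],z0=.004))
```

```text
(array([ 0.473 ,  0.3358, 37.0203]), np.float64(0.904))
grip 0.05329589550193156 54.303018450737 14.15
lifted 0.05290915941120911
touch True [0.67945077 0.24031473 0.03447099] [ 0.19831627 -0.96985792  4.94929633] 17.1
18.0833
(array([ 0.6812,  0.2409, 11.5133]), np.float64(0.853)) [0.67940884 0.24031266]
(array([ 0.6075,  0.2271, 10.0855]), np.float64(0.93))
```

View pics/w6.png

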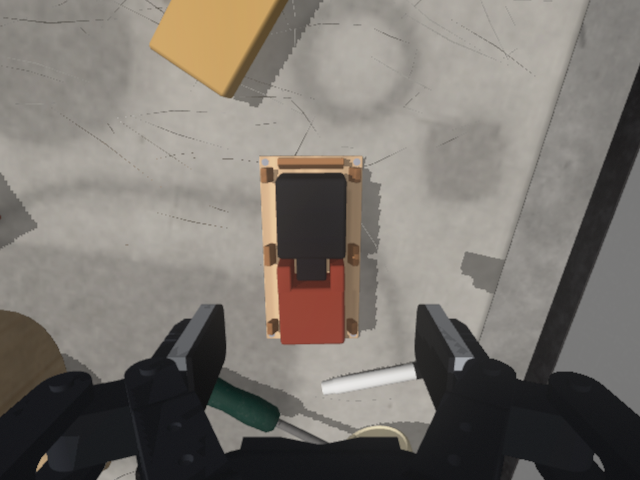

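In the wrist view the tongue sits inside the notch at (312,268). Before the slab goes on, I'll check flatness and seating with the side camera.

Run:
```python
from h import *
for n in ["side","top"]:
    c=calibration(n);im=snapshot(n)
    if n=="side":
        u=w2px(c,[*TR,.02]).astype(int);cv2.imwrite("pics/s1.png",cv2.resize(im[u[1]-60:u[1]+60,u[0]-80:u[0]+80],None,fx=5,fy=5,interpolation=cv2.INTER_CUBIC))
    for k,uu in [("tongue",-.0375),("notch",.034)]:
        f=fit(c,im,k,*T(uu),R=50,S=4,yaws=[10],z0=.004);print(n,k,f,(f[0][:2]-TR)@[np.cos(np.radians(TY)),np.sin(np.radians(TY))])
```

```text
side tongue (array([ 0.6087,  0.2231, 14.4999]), np.float64(0.807)) -0.038675223418779645
side notch (array([ 0.6814,  0.2392, 19.8135]), np.float64(0.859)) 0.03574995939764897
top tongue (array([ 0.6197,  0.2224, 30.4263]), np.float64(0.611)) -0.027996449287569773
top notch (array([ 0.6792,  0.2413, 12.4489]), np.float64(0.367)) 0.033978111137562744
```

View pics/s1.png

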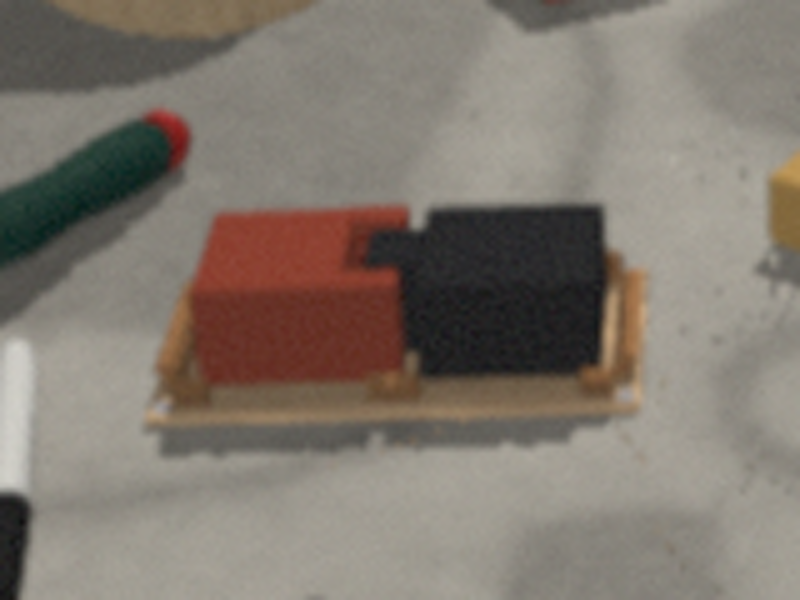

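The side view shows both pavers level on the tray floor, with the tongue inside the notch. Red is at (300,300) and charcoal at (510,290). The slab is next.

Run:
```python
from h import *
command_gripper(.085)
c,im,f=look([.43,.145,.22],180-22.6,"slab",.4645,.1414,"w7",R=200,S=2,yaws=[-22]);print(f)
x,y,a=f[0]
if f[1]>.9 and abs(a+22.5)<3:
    grab(x,y,180+a,.022,70,.16)
    lay(T(0),180+TY,.069,.16,.082,up=.16)
    c,im,f=look([*(T(-.02)-[.05,0]),.28],180+TY,"slab",*T(0),"w8",R=180,S=2,yaws=[10],z0=.044);print(f)
    c=calibration("top");print(fit(c,snapshot("top"),"slab",*T(0),R=50,S=4,yaws=[10],z0=.044))
    c=calibration("side");im=snapshot("side");u=w2px(c,[*TR,.04]).astype(int);cv2.imwrite("pics/s2.png",cv2.resize(im[u[1]-60:u[1]+60,u[0]-80:u[0]+80],None,fx=5,fy=5,interpolation=cv2.INTER_CUBIC))
```

```text
(array([  0.4661,   0.1401, -22.6292]), np.float64(0.932))
grip 0.06261453274817662 79.36993718147278 21.9333
lifted 0.06278103541816632
touch True [0.64600686 0.23400875 0.07052643] [-0.33285651  0.29775254  4.64771771] 25.0417
26.0833
(array([ 0.6449,  0.234 , 10.3437]), np.float64(0.95))
(array([ 0.6437,  0.2327, 11.6868]), np.float64(0.629))
```

View pics/s2.png

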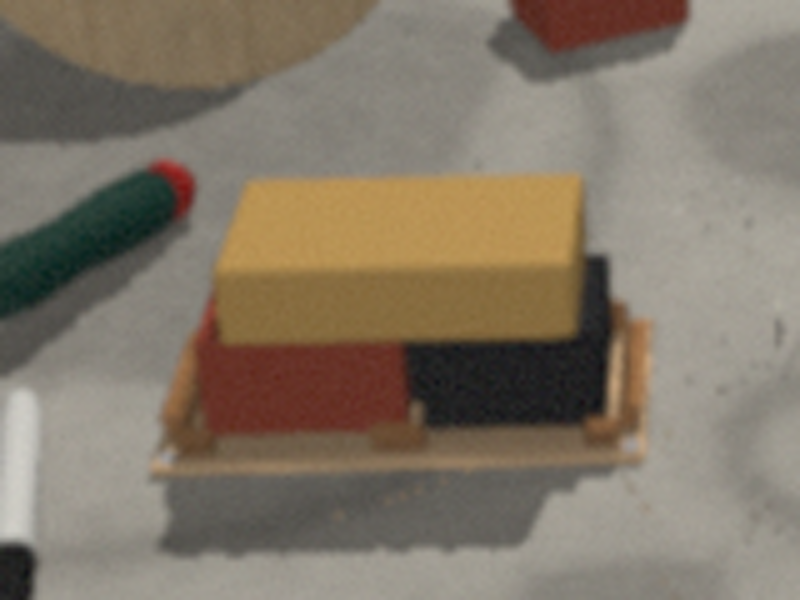

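The slab lies level and centred over both pavers. Last piece is the sett.

```bash
sed -i 's/"sett":(h>100)&(h<130)&(s>100)/"sett":(h>95)\&(h<140)\&(s>70)/' h.py
python3 - <<'E'
from h import *
c,im,f=look([.44,-.06,.23],120,"sett",.46,-.072,"w9",R=160,S=2,yaws=[-61,-68,-54]);print(f)
E
```

```text
(array([  0.4611,  -0.0747, -60.2471]), np.float64(0.913))
```

View pics/w9_f.png

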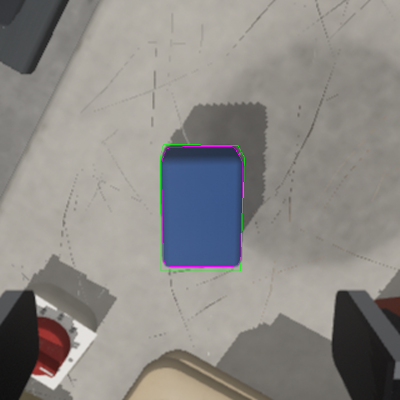

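The fit outlines the sett tightly at (202,207), and the fingers have room all round.

Run:
```python
from h import *
command_gripper(.07)
grab(.4611,-.0747,180-60.2,.028,50,.19)
lay(T(-.0005),180+TY,.105,.19,.066,up=.19)
c,im,f=look([*(T(-.02)-[.07,0]),.33],180+TY,"sett",*T(0),"w10",R=180,S=2,yaws=[10],z0=.074);print(f)
print(fit(c,im,"slab",*T(0),R=180,S=2,yaws=[10],z0=.044))
a=im[120:420,170:490]
c=calibration("side");im=snapshot("side");u=w2px(c,[*TR,.06]).astype(int);b=cv2.resize(im[u[1]-60:u[1]+60,u[0]-60:u[0]+60],(400,400),interpolation=cv2.INTER_CUBIC)
cv2.imwrite("pics/s3.png",np.hstack([cv2.resize(a,(400,400)),b]))
```

```text
grip 0.04935318811053999 53.49993288516998 30.3083
lifted 0.04948843768284077
touch True [0.64550251 0.23392931 0.10633617] [ 0.09948851 -0.02132315  4.87032479] 34.025
35.0083
(array([ 0.6453,  0.2345, 12.4137]), np.float64(0.89))
(array([ 0.6447,  0.2339, 11.2602]), np.float64(0.317))
```

View pics/s3.png

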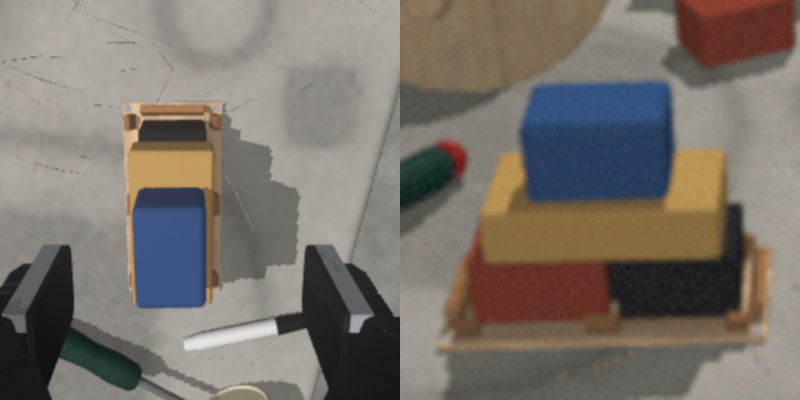

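The stack stands as asked: the sett is centred on the slab, along its length, and the pieces below are unmoved. The gripper is clear of everything.

```bash
python3 -c "
from plant import *
print(job_done())"
```

```text
the job is handed in; nothing more can be done
None
```

I built the paver sample in the tray in the order asked and handed it in at about 35 s of the 80 s. The last pictures show it level and centred, and the timer and tape were not touched.

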